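Index the adapter turret by counted clicks and lock it

TASK

On the test bench, set the click-stop turret: push its upright posts round clockwise (seen from above), counting its clicks, until the tall square-headed post has come to rest exactly four clicks past the spring roller, never overshooting into the next click. Let go, then press the lock bolt beside it fully home and lean on it with a firm, steady push of about 17 N for half a second; at no time load the device with more than 30 N, and leave the other things on the bench where they are.

Things in the scene. Friction and masses are not known exactly. Their poses are not given: they have to be found in the camera images.
- indexer: The indexing head: dark steel base plate 170 x 260 x 12 mm, bolted down, turret on top. Origin: centre of the plate's underside, at table height, on the turret's vertical axis; z up. Spring roller on its +y side, lock bolt on its -y side. Contact forces over 30 N spoil any part of it: push the posts from one side with closed fingers, do not squeeze them.
- turret (a joint): Turret angle, rad, growing clockwise seen from above; 0 when the square-headed post is in line with the spring roller (indexer +y). 12 clicks a turn, 0.5236 rad each, so four clicks past the roller is 2.094. Leaving a click takes up to 0.5 N m (11 to 14 N at a post), nothing half way (0.26 rad); then it snaps on into the next click and stays. Hard stops at -1.4 and 3.5.
- turret_top (a point): Centre of the turret disc's top, on its axis, 46 mm above the table. Scalloped aluminium disc with 12 rim lobes, outer radius 76 mm; hub radius 17 mm, top at 58 mm. Four upright steel posts stand 44 mm from the axis, 90 degrees apart, each 14 mm diameter, from 46 to 84 mm above the table.
- tall_post (a point): Centre of the top of the tall post, moving with the turret: 100 mm above the table, 44 mm from the axis. This post alone carries an 18 mm square head, from 84 to 100 mm above the table.
- roller_top (a point): Top of the guide block of the spring roller, 122 mm from the turret axis on the indexer's +y side, 62 mm above the table. The 28 mm roller sticks out of it towards the axis and drops between two rim lobes at each click.
- lockbolt (a joint): Lock bolt travel in m: 0 = up (as it starts), 0.014 = fully home on a solid stop. Slides straight down, stiff (about 6 N to move), stays where it is left. It goes down only between two rim lobes, that is with the turret settled in a click.
- bolt_top (a point): Centre of the flat top of the lock bolt's black cap (30 mm diameter, 10 mm thick), 70 mm from the turret axis on the indexer's -y side; 102 mm above the table when up, 88 mm when home. Below it is a grey bracket 36 mm wide, its top 76 mm above the table, reaching from 61 to 117 mm from the axis.
- spare_adapter: Bystander: loose flanged steel stub 28 mm diameter, 40 mm tall; origin at its underside.
- collar: Bystander: loose dark steel ring 36 mm diameter, 14 mm tall; origin at its underside.
- screwdriver: Bystander: screwdriver lying beyond the indexing head.
- wrench: Bystander: open-ended wrench lying to the left.
- screw_jar: Bystander: glass jar 60 mm diameter, 75 mm tall.
- mug: Bystander: white mug 80 mm diameter, 90 mm tall.
- chart_box: Bystander: flat cardboard box 130 x 130 x 35 mm.

How it is judged (in metres and radians):
On the way, in this order (a step that is already met when the one before it is completed fails the run):
1. the turret rests four clicks past the roller (within 0.08 rad), untouched, with the lock bolt still up (less than 3 mm down) (value of joint turret between 2.0144 and 2.1744 rad and velocity of joint turret between -0.05 and 0.05 rad/s and contact force between each of the arm, the fingers and indexer below 0.3 N and value of joint lockbolt below 0.003 m), for 0.2 s.
2. the lock bolt is home (within 2 mm) and pressed with 10 to 30 N for 0.3 s (value of joint turret between 2.0144 and 2.1744 rad and value of joint lockbolt above 0.012 m and contact force between the fingers and lockbolt above 10 N), for 0.3 s.
At the end, for the whole second after the job is handed in: The square-headed post is at rest four clicks past the roller (turret at 2.094 within 0.08 rad), the lock bolt is down within 2 mm of its stop, the bystanders are at rest and nothing is touched (value of joint turret between 2.0144 and 2.1744 rad and value of joint lockbolt above 0.012 m and linear speed of each of spare_adapter, collar, screwdriver, wrench, screw_jar, mug, chart_box below 0.02 m/s).
It fails at once if the turret is turned past the counted click (0.35 rad beyond, over the next crest) (value of joint turret above 2.4444 rad).
It fails at once if the device is loaded with more than 30 N (contact force between any of the arm, the fingers and indexer above 30 N).
It fails at once if a bystander is moved more than 30 mm (distance of any of spare_adapter, collar, screwdriver, wrench, screw_jar, mug, chart_box from where it was at the start of the episode above 0.03 m).
It also fails if it takes over 72 s, if anything falls off the work surface, if the arm or the gripper's body presses on something with over 40 N, if the wrist force passes 120 N, or if a joint passes its speed limit or range.

ROBOT

A 6-joint arm with a two-finger parallel gripper is mounted at the origin on the work surface. World frame = base frame: x ahead of the robot, y to its left, z up, the work surface at z = 0. Lengths are in mm, angles in rad, forces in N, time in s.
With the tool pointing down it reaches from about 350 to 975 mm from the base axis. Payload 4.9 kg.
Tool frame: the origin (TCP) lies at the very end of the fingers, on their centre line; the grasp point (between the pads) lies 19 mm behind it (grasp_offset is the distance from the TCP to the grasp point, in mm); z points along the fingers, y is the direction in which the jaws open and shut (so a half turn about z gives the same grasp; the last joint's range is limited). The gripper opens to 85 mm and grips with 20 to 120 N. Pads are 22 mm wide; open, the fingers measure 114 mm over their backs; the gripper's body (76 mm by 85 mm) begins 54 mm behind the grasp point. The pads swing forward as they close: fully open they stand 13 mm farther back than shut.
Start: joints at [-1.459, 0.053, 1.613, -0, 1.476, -0.119], TCP at [142.969, -608.409, 231.304] pointing down, gripper open.
Joint ranges: [-3.01, 3.01], [-1.01, 2.22], [0.06, 2.58], [-1.02, 4.17], [0.09, 2.62], [-3.14, 3.14]. Speed limits (rad/s): [2.57, 2.57, 3.14, 3.14, 3.14, 3.14].

INTERFACE

Orientations are given as a unit quaternion [w, x, y, z].
In Python, from rig import observe, read_camera, camera_params, finish_job, grasp_offset gives the robot as it stands.
- The arm moves only by the tool drive_tool, never from a script. Its argument "rows" is a list of rows, each an object with "fingers": the gripper's target within -1 to 1 (fully open at 1, half-way at 0, shut at -1); "delta_pos": the shift along the tool's x, y, z each as a share of 10 cm, from -1 to 1, a list of three; "roll": the turn about the tool's z as a share of pi/4 rad, from -1 to 1. A call has exactly 8 rows; each row is the pose to reach, as a shift and turn from the pose commanded when the call began, along the tool's axes at that moment; what a row does not reach only later rows make up. A row lasts 1/8 s, in which the tool goes at most 62.5 mm and 10.7 degrees, less where a joint would pass 70% of its speed; a pose out of reach is approached as far as the arm can. A call with a number of a shift or a turn outside -1 to 1 is refused whole. A call with a gripper value outside its range is refused whole. The fingers move at their own pace and stop on an object; the grip force is fixed at half the most. Time passes only in rows, so rows that repeat a pose let the fingers close, or fill a call up. It gives the time, the measured TCP pose, the force and the opening at its end, in the units of the state.
- observe(): the state, without advancing time (a new reading comes with each control period).
- read_camera(name): name is "side" or "top"; returns the picture (384x512x3 uint8, red, green, blue); there is no depth.
- camera_params(name): a dict with "fx", "fy", "cx", "cy" (pixels), "dist" ([k1, k2, p1, p2, k3] as OpenCV has them; the pictures are not rectified), "R" (3x3) and "t" (3): a world point X has camera coordinates R X + t. Camera axes: x right, y down, z forward; pixel columns grow to the right and rows downward; lengths in mm; the calibration is good to about 2 mm. A picture is of the moment at which its call begins. camera_params takes no time and is no camera call.
- finish_job(): hands the job in, once; it reports no verdict.
The state is a dict: "time": time; "qpos": joint angles; "joint_vel": joint speeds; "joint_efforts": joint torques, N m; "position": TCP position; "tcp_rot": TCP orientation; "wrist_force": force on the tool from outside, world axes, zero at the start; "wrist_torque": the same for the moment, N m; "finger_gap": finger opening in mm.
Only numpy, scipy, OpenCV 4.12 (cv2) and the standard library are available. Lean on these libraries where they do the work, as an engineer would, in place of code of your own. Each camera call takes 0.05 s, during which the arm holds its last target.

## Working session

There is one attempt and no reset: what is moved stays moved. The work goes in short steps, Python scripts to look and compute and a tool call to move; the robot and the scene stay as the last step left them, time stands still between calls to the robot, and variables do not carry over. Pictures are saved under pics/ and viewed, and the job is handed in when it is done.

Besides the shell and the picture viewer there is one more tool, called by a JSON object that holds its "op" and its "data", one argument or row to a line. drive_tool: Moves the arm, as the interface text tells. Shift numbers are shares of 10 cm and turn numbers shares of pi/4 rad, none past 1 either way. Its arguments: {"type":"object","properties":{"rows":{"type":"array","items":{"type":"object","properties":{"fingers":{"type":"number"},"delta_pos":{"type":"array","items":{"type":"number"}},"roll":{"type":"number"}}}}},"required":["rows"]}

```bash
mkdir -p pics; ls; python3 - <<'E'
from rig import *
import cv2, json
print(observe())
for n in ("side","top"):
    cv2.imwrite(f"pics/{n}0.png",cv2.cvtColor(read_camera(n),cv2.COLOR_RGB2BGR))
    print(n,camera_params(n))
print(grasp_offset)
E
```

```text
pics
{'time': 0.0, 'qpos': array([-1.45902074e+00,  5.33601420e-02,  1.61426244e+00,  3.31463507e-05,
        1.47602276e+00, -1.18978608e-01]), 'joint_vel': array([-1.14400263e-03, -8.38596241e-04, -8.80444269e-04, -1.96327264e-05,
        1.17700335e-03,  1.00091585e-03]), 'joint_efforts': array([-8.03621037e-05, -3.93681693e+01, -3.70180535e+01, -2.25263835e-05,
        7.02950754e-03,  1.62859422e-06]), 'position': array([ 142.89827691, -607.81336112,  230.07984339]), 'tcp_rot': array([-1.02627997e-03,  9.93351102e-01,  1.15119650e-01,  2.01934649e-05]), 'wrist_force': array([-0.21142512,  0.14900742,  0.43915863]), 'wrist_torque': array([0.03065554, 0.01322664, 0.01047118]), 'finger_gap': 85.68281108789252}
side {'fx': 463.66561499007116, 'fy': 463.66561499007116, 'cx': 262.4836639110337, 'cy': 181.79830705404225, 'dist': array([-0.1096289,  0.       ,  0.       ,  0.       ,  0.       ]), 'R': array([[ 0.98259209, -0.18575001, -0.0031161 ],
       [-0.12691462, -0.65892294, -0.74142649],
       [ 0.13566671,  0.72891529, -0.67102686]]), 't': array([-564.23057948,  137.32359781, 1507.08342397])}
top {'fx': 435.3586843340229, 'fy': 435.3586843340229, 'cx': 261.28329266292883, 'cy': 188.8470499512818, 'dist': array([-0.01423715,  0.        ,  0.        ,  0.        ,  0.        ]), 'R': array([[ 0.01355821, -0.99974856,  0.01786016],
       [-0.99878913, -0.01438566, -0.04704595],
       [ 0.04729106, -0.01720067, -0.99873304]]), 't': array([ -27.59916234,  557.96540714, 1207.70202434])}
18.700000000000003
```

View pics/side0.png

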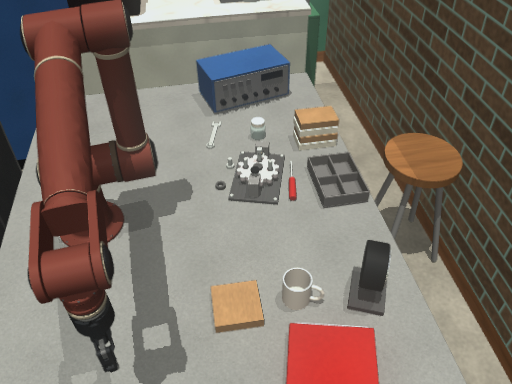

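View pics/top0.png

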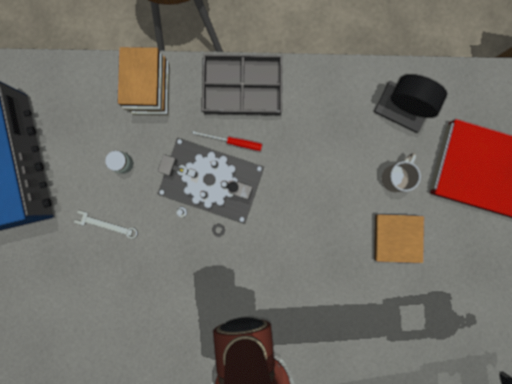

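```bash
python3 - <<'E'
import cv2
a=cv2.imread("pics/top0.png")[125:245,145:275]
cv2.imwrite("pics/topc.png",cv2.resize(a,None,fx=5,fy=5,interpolation=cv2.INTER_CUBIC)[:600])
a=cv2.imread("pics/side0.png")[135:215,215:305]
cv2.imwrite("pics/sidec.png",cv2.resize(a,None,fx=7,fy=7,interpolation=cv2.INTER_CUBIC))
E
```

```text
(no output)
```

View pics/topc.png

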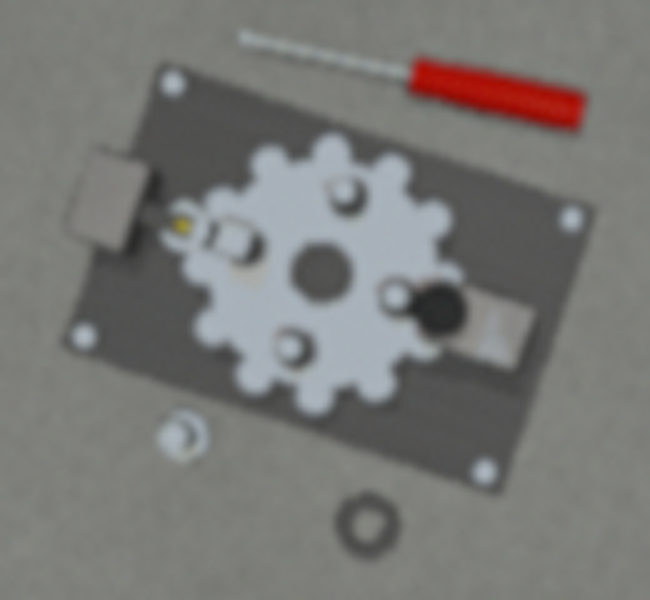

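View pics/sidec.png

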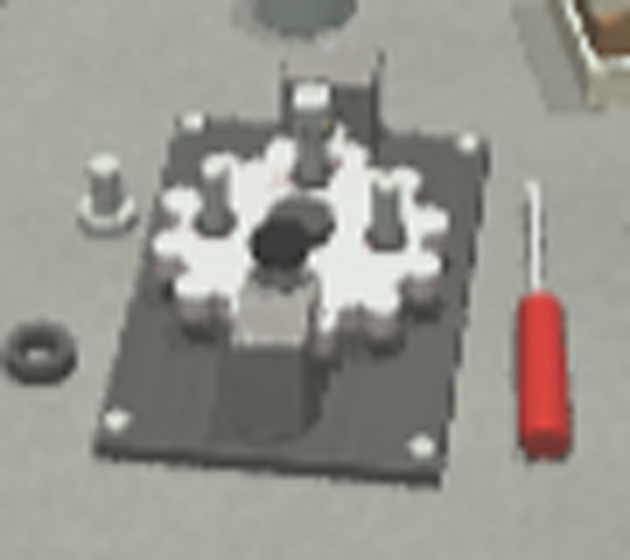

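```bash
cat > h.py <<'E'
import numpy as np, cv2
from rig import *
def unproj(n,px,z):
    p=camera_params(n);K=np.array([[p['fx'],0,p['cx']],[0,p['fy'],p['cy']],[0,0,1]])
    u=cv2.undistortPoints(np.array([[px]],float),K,np.array(p['dist']))[0,0]
    R=np.array(p['R']);t=np.array(p['t']);C=-R.T@t;d=R.T@np.array([u[0],u[1],1])
    return C+d*(z-C[2])/d[2]
def proj(n,X):
    p=camera_params(n);K=np.array([[p['fx'],0,p['cx']],[0,p['fy'],p['cy']],[0,0,1]])
    return cv2.projectPoints(np.array(X,float).reshape(-1,1,3),cv2.Rodrigues(np.array(p['R']))[0],np.array(p['t'],float),K,np.array(p['dist']))[0][:,0]
E
python3 - <<'E'
from h import *
T=lambda c:(c[0]/5-.4+145,c[1]/5-.4+125)
S=lambda c:(c[0]/7-.43+215,c[1]/7-.43+135)
for n,c,z in [("c1",(160,65),12),("c2",(595,207),12),("c3",(500,492),12),("c4",(62,347),12),("hub",(322,272),58),("tall",(238,240),100),("pA",(345,192),84),("pB",(395,296),84),("pC",(290,347),84),("cap",(440,308),102),("adapter",(180,436),38),("collar",(368,525),14),("sd_tip",(240,38),5),("sd_end",(585,112),10)]:
    print(n,unproj("top",T(c),z).round(1))
print('side')
for n,c,z in [("hub",(305,222),58),("tall",(311,97),100),("cap",(281,238),102),("c_br",(437,470),12),("c_bl",(97,445),12),("c_tl",(175,122),12),("c_tr",(487,140),12),("pC",(216,165),84),("pA",(390,182),84)]:
    print(n,unproj("side",S(c),z).round(1))
E
```

```text
c1 [699.4 220.6  12. ]
c2 [622.8 -25.5  12. ]
c3 [462.1  25.5  12. ]
c4 [539.7 271.7  12. ]
hub [580.8 122.5  58. ]
tall [594.  162.2 100. ]
pA [621.6 108.5  84. ]
pB [566.9  81.1  84. ]
pC [539.1 135.9  84. ]
cap [559.9  56.4 102. ]
adapter [491.1 200.4  38. ]
collar [442.8  98.7  14. ]
sd_tip [716.7 177.    5. ]
sd_end [676.8 -19.1  10. ]
side
hub [580.4 114.1  58. ]
tall [592.4 160.7 100. ]
cap [558.1  53.4 102. ]
c_br [619.1 -26.3  12. ]
c_bl [460.4  21.8  12. ]
c_tl [535.4 264.   12. ]
c_tr [698.5 216.6  12. ]
pC [539.4 135.7  84. ]
pA [622.2 106.1  84. ]
```

```bash
cat >> h.py <<'E'
def phi():
    w,x,y,z=observe()['tcp_rot']; from scipy.spatial.transform import Rotation as Ro
    X=Ro.from_quat([x,y,z,w]).as_matrix(); return np.degrees(np.arctan2(X[1,0],X[0,0])),X
def shares(d,ph):
    f=np.radians(ph); return np.array([d[0]*np.cos(f)+d[1]*np.sin(f), d[0]*np.sin(f)-d[1]*np.cos(f), -d[2]])/100
E
python3 - <<'E'
from h import *
c=np.array([143,-608.4,231.3]);t=np.array([555,180,180.]);ph=13.2
for i in range(7):
    s=shares(t-c,ph);k=min(1,1/abs(s).max());d=(t-c)*k
    print(i,c.round(),ph,(s*k).round(2)); c=c+d; ph+=37.4 if i<4 else 0
E
```

```text
0 [ 143. -608.  231.] 13.2 [ 0.86 -1.    0.08]
1 [ 204. -491.  224.] 50.599999999999994 [ 1.   -0.21  0.06]
2 [ 251. -401.  218.] 88.0 [1.   0.48 0.06]
3 [ 303. -303.  211.] 125.4 [0.51 1.   0.06]
4 [ 355. -203.  205.] 162.8 [-0.18  1.    0.06]
5 [ 402. -113.  199.] 162.8 [-0.18  1.    0.06]
6 [449. -23. 193.] 162.8 [-0.18  1.    0.06]
```

{"op": "drive_tool", "data": {
  "rows": [
    {"fingers":-1,"delta_pos":[0.1,-0.12,0],"roll":-0.1},
    {"fingers":-1,"delta_pos":[0.22,-0.25,0],"roll":-0.2},
    {"fingers":-1,"delta_pos":[0.33,-0.38,0],"roll":-0.32},
    {"fingers":-1,"delta_pos":[0.45,-0.52,0],"roll":-0.44},
    {"fingers":-1,"delta_pos":[0.57,-0.66,0],"roll":-0.55},
    {"fingers":-1,"delta_pos":[0.69,-0.8,0],"roll":-0.66},
    {"fingers":-1,"delta_pos":[0.8,-0.92,0],"roll":-0.76},
    {"fingers":-1,"delta_pos":[0.86,-1,0],"roll":-0.83}
  ]
}}

```text
time: 1.1
position: [204.1, -490.4, 230.7]
tcp_rot: [-0.001, 0.904, 0.428, 0.0]
wrist_force: [0.0, 0.8, -0.3]
finger_gap: 0.1
```

{"op": "drive_tool", "data": {
  "rows": [
    {"fingers":-1,"delta_pos":[0.12,-0.03,0],"roll":-0.1},
    {"fingers":-1,"delta_pos":[0.25,-0.05,0],"roll":-0.2},
    {"fingers":-1,"delta_pos":[0.38,-0.08,0],"roll":-0.32},
    {"fingers":-1,"delta_pos":[0.52,-0.11,0],"roll":-0.44},
    {"fingers":-1,"delta_pos":[0.66,-0.14,0],"roll":-0.55},
    {"fingers":-1,"delta_pos":[0.8,-0.17,0],"roll":-0.66},
    {"fingers":-1,"delta_pos":[0.92,-0.19,0],"roll":-0.76},
    {"fingers":-1,"delta_pos":[1,-0.21,0],"roll":-0.83}
  ]
}}

```text
time: 2.1
position: [251.2, -400.0, 230.7]
tcp_rot: [-0.0, 0.719, 0.695, 0.0]
wrist_force: [-0.3, 0.3, 0.5]
finger_gap: 0.1
```

{"op": "drive_tool", "data": {
  "rows": [
    {"fingers":-1,"delta_pos":[0.12,0.06,0],"roll":-0.1},
    {"fingers":-1,"delta_pos":[0.25,0.12,0],"roll":-0.2},
    {"fingers":-1,"delta_pos":[0.38,0.18,0],"roll":-0.32},
    {"fingers":-1,"delta_pos":[0.52,0.25,0],"roll":-0.44},
    {"fingers":-1,"delta_pos":[0.66,0.32,0],"roll":-0.55},
    {"fingers":-1,"delta_pos":[0.8,0.38,0],"roll":-0.66},
    {"fingers":-1,"delta_pos":[0.92,0.44,0],"roll":-0.76},
    {"fingers":-1,"delta_pos":[1,0.48,0],"roll":-0.83}
  ]
}}

```text
time: 3.1
position: [302.8, -301.9, 230.9]
tcp_rot: [-0.0, 0.459, 0.889, 0.0]
wrist_force: [-0.4, -0.9, 0.1]
finger_gap: 0.0
```

{"op": "drive_tool", "data": {
  "rows": [
    {"fingers":-1,"delta_pos":[0.06,0.12,0],"roll":-0.1},
    {"fingers":-1,"delta_pos":[0.12,0.25,0],"roll":-0.2},
    {"fingers":-1,"delta_pos":[0.19,0.38,0],"roll":-0.32},
    {"fingers":-1,"delta_pos":[0.26,0.52,0],"roll":-0.44},
    {"fingers":-1,"delta_pos":[0.34,0.66,0],"roll":-0.55},
    {"fingers":-1,"delta_pos":[0.41,0.8,0],"roll":-0.66},
    {"fingers":-1,"delta_pos":[0.47,0.92,0],"roll":-0.76},
    {"fingers":-1,"delta_pos":[0.51,1,0],"roll":-0.83}
  ]
}}

```text
time: 4.1
position: [355.0, -202.7, 231.1]
tcp_rot: [-0.0, 0.15, 0.989, 0.0]
wrist_force: [0.1, -0.4, 0.2]
finger_gap: -0.1
```

{"op": "drive_tool", "data": {
  "rows": [
    {"fingers":-1,"delta_pos":[-0.02,0.12,0],"roll":0},
    {"fingers":-1,"delta_pos":[-0.05,0.25,0],"roll":0},
    {"fingers":-1,"delta_pos":[-0.07,0.38,0],"roll":0},
    {"fingers":-1,"delta_pos":[-0.1,0.52,0],"roll":0},
    {"fingers":-1,"delta_pos":[-0.13,0.66,0],"roll":0},
    {"fingers":-1,"delta_pos":[-0.15,0.8,0],"roll":0},
    {"fingers":-1,"delta_pos":[-0.17,0.92,0],"roll":0},
    {"fingers":-1,"delta_pos":[-0.19,1,0],"roll":0}
  ]
}}

```text
time: 5.1
position: [403.2, -112.7, 231.3]
tcp_rot: [-0.0, 0.151, 0.989, -0.0]
wrist_force: [0.3, -0.5, 0.3]
finger_gap: -0.2
```

{"op": "drive_tool", "data": {
  "rows": [
    {"fingers":-1,"delta_pos":[-0.02,0.12,0],"roll":0},
    {"fingers":-1,"delta_pos":[-0.05,0.25,0],"roll":0},
    {"fingers":-1,"delta_pos":[-0.07,0.38,0],"roll":0},
    {"fingers":-1,"delta_pos":[-0.1,0.52,0],"roll":0},
    {"fingers":-1,"delta_pos":[-0.13,0.66,0],"roll":0},
    {"fingers":-1,"delta_pos":[-0.15,0.8,0],"roll":0},
    {"fingers":-1,"delta_pos":[-0.17,0.92,0],"roll":0},
    {"fingers":-1,"delta_pos":[-0.19,1,0],"roll":0}
  ]
}}

```text
time: 6.1
position: [451.2, -23.0, 231.3]
tcp_rot: [-0.0, 0.151, 0.989, -0.0]
wrist_force: [-0.8, -0.2, 0.4]
finger_gap: 0.1
```

{"op": "drive_tool", "data": {
  "rows": [
    {"fingers":-1,"delta_pos":[-0.02,0.12,0],"roll":0},
    {"fingers":-1,"delta_pos":[-0.05,0.25,0],"roll":0},
    {"fingers":-1,"delta_pos":[-0.07,0.38,0],"roll":0},
    {"fingers":-1,"delta_pos":[-0.1,0.52,0],"roll":0},
    {"fingers":-1,"delta_pos":[-0.13,0.66,0],"roll":0},
    {"fingers":-1,"delta_pos":[-0.15,0.8,0],"roll":0},
    {"fingers":-1,"delta_pos":[-0.17,0.92,0],"roll":0},
    {"fingers":-1,"delta_pos":[-0.19,1,0],"roll":0}
  ]
}}

```text
time: 7.1
position: [499.2, 66.8, 231.2]
tcp_rot: [-0.0, 0.151, 0.989, -0.0]
wrist_force: [-0.0, -0.3, 0.3]
finger_gap: 0.1
```

{"op": "drive_tool", "data": {
  "rows": [
    {"fingers":-1,"delta_pos":[-0.02,0.12,0.05],"roll":0},
    {"fingers":-1,"delta_pos":[-0.05,0.25,0.1],"roll":0},
    {"fingers":-1,"delta_pos":[-0.07,0.38,0.17],"roll":0},
    {"fingers":-1,"delta_pos":[-0.1,0.52,0.25],"roll":0},
    {"fingers":-1,"delta_pos":[-0.13,0.66,0.32],"roll":0},
    {"fingers":-1,"delta_pos":[-0.15,0.8,0.4],"roll":0},
    {"fingers":-1,"delta_pos":[-0.17,0.92,0.46],"roll":0},
    {"fingers":-1,"delta_pos":[-0.19,1,0.5],"roll":0}
  ]
}}

```text
time: 8.1
position: [547.1, 156.5, 180.7]
tcp_rot: [-0.0, 0.151, 0.989, -0.0]
wrist_force: [0.4, -1.3, -0.2]
finger_gap: -0.1
```

```bash
python3 - <<'E'
from h import *
o=observe();print(o['time'],o['position'],o['qpos'].round(3),o['wrist_force'],phi()[0]);print(phi()[1].round(4))
for n,(x0,y0),f in (("side",(215,115),7),("top",(145,125),5)):
    a=cv2.cvtColor(read_camera(n),cv2.COLOR_RGB2BGR)[y0:y0+85 if n=="side" else y0+120,x0:x0+110]
    cv2.imwrite(f"pics/{n}1.png",cv2.resize(a,None,fx=f,fy=f,interpolation=cv2.INTER_CUBIC))
E
```

```text
8.1 [547.05795035 156.53311415 180.71466879] [ 0.148 -0.043  1.795 -0.     1.391 -1.12 ] [ 0.38179207 -1.28500544 -0.17989643] 162.6475571532215
[[-9.545e-01  2.982e-01 -5.000e-04]
 [ 2.982e-01  9.545e-01 -2.000e-04]
 [ 5.000e-04 -3.000e-04 -1.000e+00]]
```

View pics/side1.png

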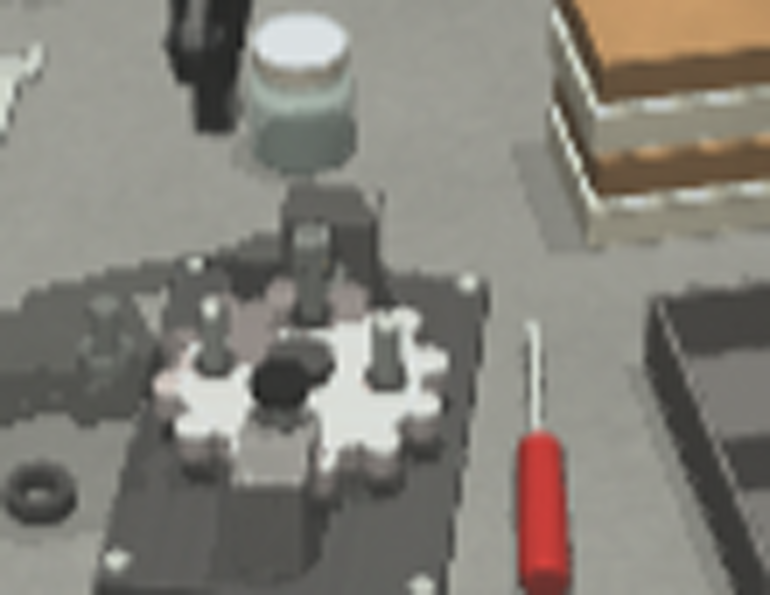

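View pics/top1.png

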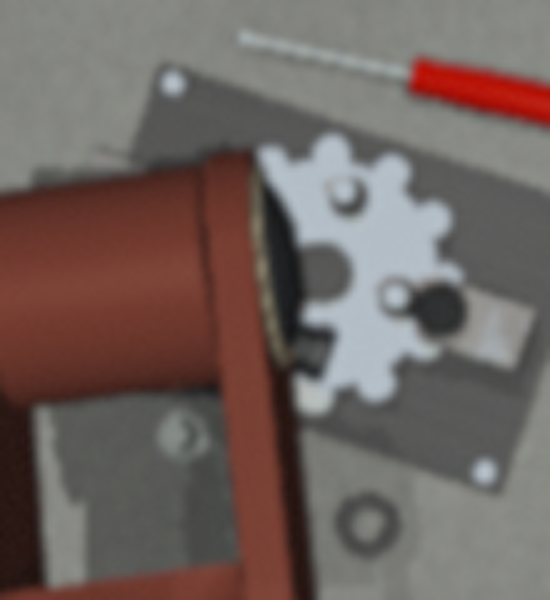

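{"op": "drive_tool", "data": {
  "rows": [
    {"fingers":-1,"delta_pos":[-0.03,0.05,0.05],"roll":0},
    {"fingers":-1,"delta_pos":[-0.06,0.1,0.15],"roll":0},
    {"fingers":-1,"delta_pos":[-0.09,0.15,0.3],"roll":0},
    {"fingers":-1,"delta_pos":[-0.12,0.21,0.45],"roll":0},
    {"fingers":-1,"delta_pos":[-0.12,0.21,0.6],"roll":0},
    {"fingers":-1,"delta_pos":[-0.12,0.21,0.7],"roll":0},
    {"fingers":-1,"delta_pos":[-0.12,0.21,0.75],"roll":0},
    {"fingers":-1,"delta_pos":[-0.12,0.21,0.75],"roll":0}
  ]
}}

```text
time: 9.2
position: [564.5, 172.2, 106.1]
tcp_rot: [-0.0, 0.151, 0.989, -0.0]
wrist_force: [-0.1, -0.2, -0.6]
finger_gap: -0.3
```

```bash
cat > look.py <<'E'
from h import *
import sys
k=sys.argv[1]
o=observe();print(round(o['time'],2),o['position'].round(2),o['wrist_force'].round(2),round(phi()[0],2))
print('tcp px',proj("side",o['position']))
x0,y0,f=220,115,8
a=cv2.cvtColor(read_camera("side"),cv2.COLOR_RGB2BGR)[y0:y0+75,x0:x0+80]
cv2.imwrite(f"pics/s{k}.png",cv2.resize(a,None,fx=f,fy=f,interpolation=cv2.INTER_CUBIC))
print('tcp crop',(proj("side",o['position'])-[x0,y0]+.5)*f-.5)
E
python3 look.py 2
```

```text
9.2 [564.45 172.15 106.06] [-0.05 -0.17 -0.64] 162.62
tcp px [[250.62813316 146.047278  ]]
tcp crop [[248.5250653  251.87822396]]
```

View pics/s2.png

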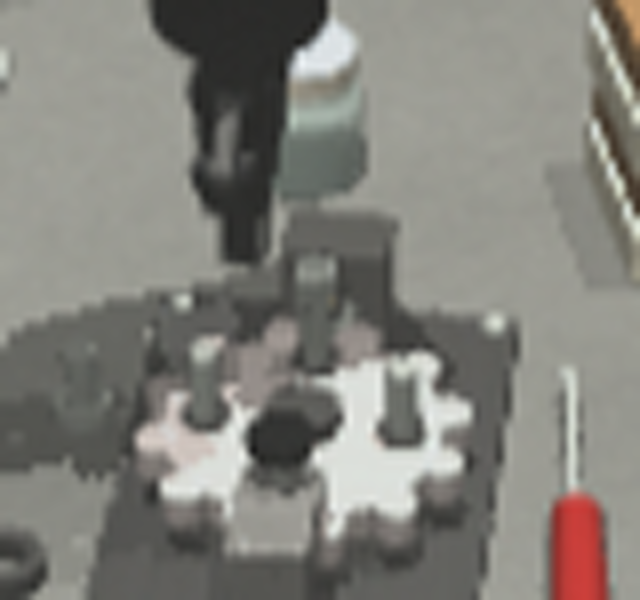

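{"op": "drive_tool", "data": {
  "rows": [
    {"fingers":-1,"delta_pos":[0,0,0.06],"roll":0},
    {"fingers":-1,"delta_pos":[0,0,0.12],"roll":0},
    {"fingers":-1,"delta_pos":[0,0,0.2],"roll":0},
    {"fingers":-1,"delta_pos":[0,0,0.28],"roll":0},
    {"fingers":-1,"delta_pos":[0,0,0.34],"roll":0},
    {"fingers":-1,"delta_pos":[0,0,0.37],"roll":0},
    {"fingers":-1,"delta_pos":[0,0,0.38],"roll":0},
    {"fingers":-1,"delta_pos":[-0.02,0,0.38],"roll":0}
  ]
}}

```text
time: 10.25
position: [566.6, 171.7, 68.5]
tcp_rot: [0.0, 0.151, 0.989, 0.0]
wrist_force: [0.9, -0.7, 0.3]
finger_gap: -0.0
```

{"op": "drive_tool", "data": {
  "rows": [
    {"fingers":-1,"delta_pos":[-0.01,0,0],"roll":0},
    {"fingers":-1,"delta_pos":[-0.02,0,0],"roll":0},
    {"fingers":-1,"delta_pos":[-0.03,0,0],"roll":0},
    {"fingers":-1,"delta_pos":[-0.04,0,0],"roll":0},
    {"fingers":-1,"delta_pos":[-0.05,0,0],"roll":0},
    {"fingers":-1,"delta_pos":[-0.06,0,0],"roll":0},
    {"fingers":-1,"delta_pos":[-0.07,0,0],"roll":0},
    {"fingers":-1,"delta_pos":[-0.08,0,0],"roll":0}
  ]
}}

```text
time: 11.25
position: [574.2, 169.3, 68.3]
tcp_rot: [0.0, 0.151, 0.989, -0.0]
wrist_force: [-1.1, 0.3, -0.1]
finger_gap: 0.4
```

```bash
python3 look.py 3
```

```text
11.25 [574.22 169.26  68.32] [-1.06  0.35 -0.05] 162.63
tcp px [[253.65694275 154.55088557]]
tcp crop [[272.75554198 319.90708453]]
```

View pics/s3.png

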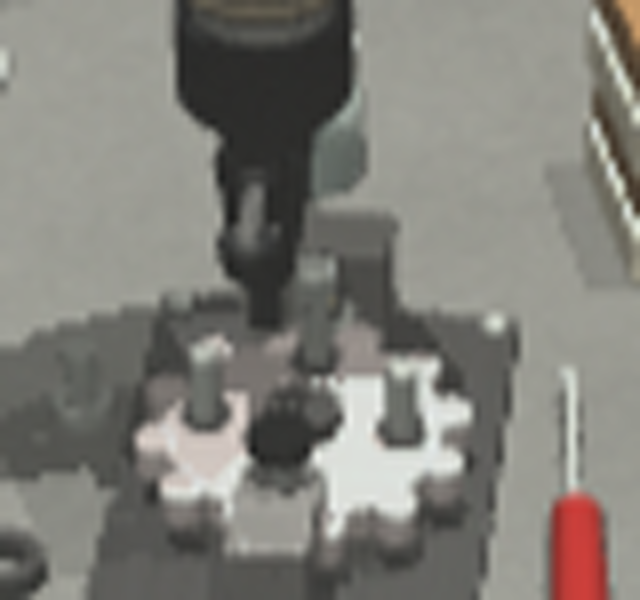

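{"op": "drive_tool", "data": {
  "rows": [
    {"fingers":-1,"delta_pos":[-0.012,0.005,0],"roll":0.033},
    {"fingers":-1,"delta_pos":[-0.023,0.01,0],"roll":0.067},
    {"fingers":-1,"delta_pos":[-0.035,0.014,0],"roll":0.1},
    {"fingers":-1,"delta_pos":[-0.047,0.018,0],"roll":0.133},
    {"fingers":-1,"delta_pos":[-0.059,0.022,0],"roll":0.167},
    {"fingers":-1,"delta_pos":[-0.071,0.026,0],"roll":0.2},
    {"fingers":-1,"delta_pos":[-0.083,0.029,0],"roll":0.233},
    {"fingers":-1,"delta_pos":[-0.096,0.032,0],"roll":0.267}
  ]
}}

```text
time: 12.3
position: [583.2, 169.9, 68.3]
tcp_rot: [-0.001, 0.254, 0.967, -0.0]
wrist_force: [-5.1, 0.4, 2.1]
finger_gap: -0.2
```

```bash
cat >> look.py <<'E'
# tool pose in turret terms
A=np.array([580.5,121.8]);r=o['position'][:2]-A
al=162.6-phi()[0]; th=np.radians(72.6-al); rad=r@[np.cos(th),np.sin(th)]; bk=r@[-np.sin(th),np.cos(th)]
f=o['wrist_force']
print('alpha',round(al,2),'radial',rad.round(2),'back',bk.round(2),'Fback',round(f[:2]@[-np.sin(th),np.cos(th)],2),'Frad',round(f[:2]@[np.cos(th),np.sin(th)],2))
E
python3 look.py 4
```

```text
12.3 [583.18 169.91  68.28] [-5.1   0.37  2.09] 150.52
tcp px [[256.08621857 154.15069226]]
tcp crop [[292.18974854 316.70553808]]
alpha 12.11 radial 43.19 back 21.36 Fback 4.62 Frad -2.19
```

View pics/s4.png

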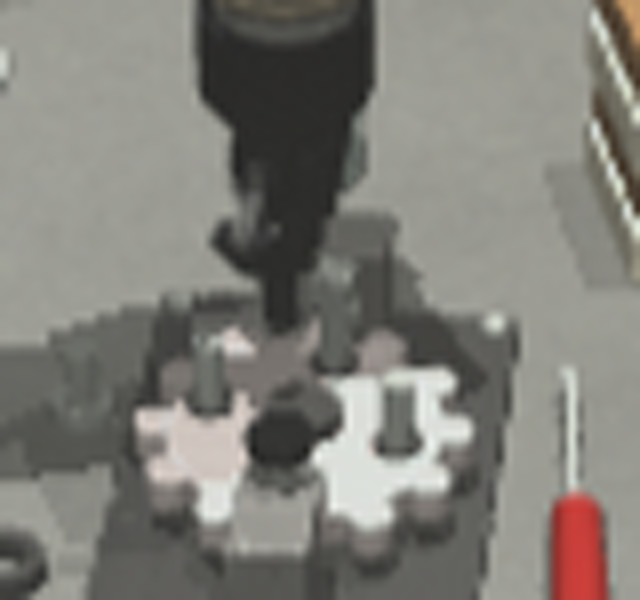

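{"op": "drive_tool", "data": {
  "rows": [
    {"fingers":-1,"delta_pos":[-0.012,0.005,0],"roll":0.033},
    {"fingers":-1,"delta_pos":[-0.023,0.01,0],"roll":0.067},
    {"fingers":-1,"delta_pos":[-0.035,0.014,0],"roll":0.1},
    {"fingers":-1,"delta_pos":[-0.047,0.018,0],"roll":0.133},
    {"fingers":-1,"delta_pos":[-0.059,0.022,0],"roll":0.167},
    {"fingers":-1,"delta_pos":[-0.071,0.026,0],"roll":0.2},
    {"fingers":-1,"delta_pos":[-0.071,0.026,0],"roll":0.2},
    {"fingers":-1,"delta_pos":[-0.071,0.026,0],"roll":0.2}
  ]
}}

```text
time: 13.35
position: [591.7, 168.3, 68.3]
tcp_rot: [-0.0, 0.329, 0.944, 0.0]
wrist_force: [-0.2, -0.2, -0.6]
finger_gap: 0.5
```

```bash
python3 look.py 5
```

```text
13.35 [591.72 168.25  68.31] [-0.17 -0.18 -0.65] 141.61
tcp px [[258.50637674 154.14616073]]
tcp crop [[311.55101389 316.66928585]]
alpha 20.99 radial 43.38 back 20.06 Fback 0.02 Frad -0.24
```

View pics/s5.png

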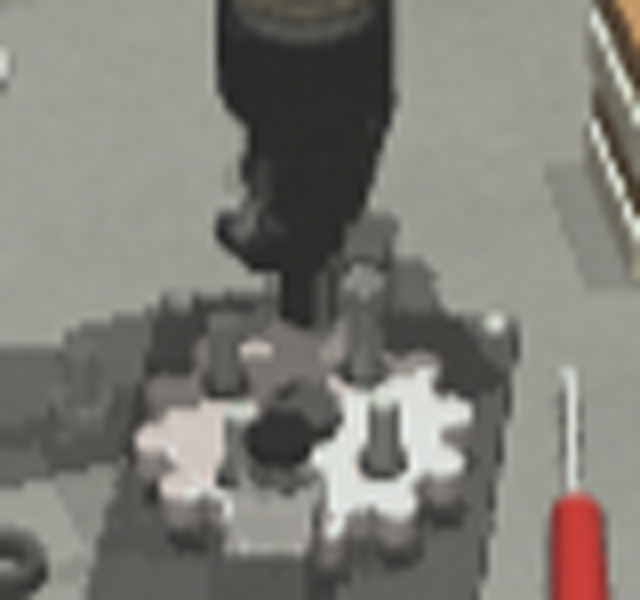

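{"op": "drive_tool", "data": {
  "rows": [
    {"fingers":-1,"delta_pos":[-0.012,0.005,0],"roll":0.033},
    {"fingers":-1,"delta_pos":[-0.023,0.01,0],"roll":0.067},
    {"fingers":-1,"delta_pos":[-0.035,0.014,0],"roll":0.1},
    {"fingers":-1,"delta_pos":[-0.047,0.018,0],"roll":0.133},
    {"fingers":-1,"delta_pos":[-0.059,0.022,0],"roll":0.167},
    {"fingers":-1,"delta_pos":[-0.071,0.026,0],"roll":0.2},
    {"fingers":-1,"delta_pos":[-0.083,0.029,0],"roll":0.233},
    {"fingers":-1,"delta_pos":[-0.096,0.032,0],"roll":0.267}
  ]
}}

```text
time: 14.4
position: [598.6, 166.7, 68.2]
tcp_rot: [-0.004, 0.426, 0.905, -0.0]
wrist_force: [-10.0, 5.4, 7.6]
finger_gap: -0.2
```

{"op": "drive_tool", "data": {
  "rows": [
    {"fingers":-1,"delta_pos":[-0.012,0.005,0],"roll":0.033},
    {"fingers":-1,"delta_pos":[-0.023,0.01,0],"roll":0.067},
    {"fingers":-1,"delta_pos":[-0.035,0.014,0],"roll":0.1},
    {"fingers":-1,"delta_pos":[-0.047,0.018,0],"roll":0.133},
    {"fingers":-1,"delta_pos":[-0.059,0.022,0],"roll":0.167},
    {"fingers":-1,"delta_pos":[-0.071,0.026,0],"roll":0.2},
    {"fingers":-1,"delta_pos":[-0.071,0.026,0],"roll":0.2},
    {"fingers":-1,"delta_pos":[-0.071,0.026,0],"roll":0.2}
  ]
}}

```text
time: 15.4
position: [608.3, 160.7, 68.4]
tcp_rot: [0.001, 0.496, 0.869, 0.0]
wrist_force: [0.3, 0.1, 0.2]
finger_gap: 0.0
```

```bash
python3 look.py 6
```

```text
15.4 [608.25 160.72  68.42] [0.29 0.07 0.16] 120.59
tcp px [[263.42343746 154.86691213]]
tcp crop [[350.88749965 322.43529707]]
alpha 42.02 radial 43.69 back 19.38 Fback -0.09 Frad 0.29
```

View pics/s6.png

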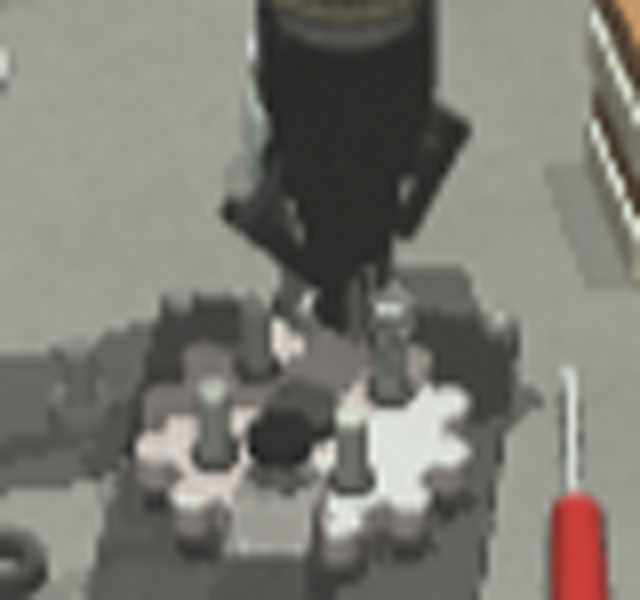

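```bash
cat > ang.py <<'E'
from h import *
import sys
A=np.array([580.5,121.3])
for a in range(0,136,15):
    th=np.radians(72.6-a);X=[*(A+44*np.array([np.cos(th),np.sin(th)])),100]
    print(a,((proj("side",X)[0]-[220,115]+.5)*8-.5).round(0), end=' ; ')
print()
E
python3 ang.py; grep -n "" /dev/null; python3 - <<'E'
from h import *
for k,p in dict(s4=(337,268),s5=(363,277),s6=(392,295)).items():
    X=unproj("side",((p[0]+.5)/8-.5+220,(p[1]+.5)/8-.5+115),100); r=X[:2]-[580.5,121]
    print(k,X.round(1),np.hypot(*r).round(1),72.6-np.degrees(np.arctan2(r[1],r[0])))
E
```

```text
0 [317. 267.] ; 15 [342. 271.] ; 30 [365. 279.] ; 45 [384. 290.] ; 60 [398. 304.] ; 75 [405. 320.] ; 90 [406. 336.] ; 105 [400. 353.] ; 120 [387. 368.] ; 135 [368. 380.] ; 
s4 [602.1 161.  100. ] 45.5 10.983817237426592
s5 [612.2 152.5 100. ] 44.7 27.7618242710276
s6 [622.2 137.6 100. ] 44.9 50.951296328778014
```

```bash
cat > ov.py <<'E'
from h import *
import sys
k=sys.argv[1]; im=cv2.imread(f"pics/{k}.png")
A=np.array([580.5,121.3])
for a,col in zip(map(float,sys.argv[2:]),[(0,0,255),(0,255,0),(255,0,0)]):
  for j in range(4):
    th=np.radians(72.6-a-90*j);X=[*(A+44*np.array([np.cos(th),np.sin(th)])),100 if j==0 else 84]
    p=(proj("side",X)[0]-[220,115]+.5)*8-.5
    cv2.drawMarker(im,tuple(int(v) for v in p.round()),col,cv2.MARKER_CROSS,14,1)
cv2.imwrite(f"pics/{k}_ov.png",im[200:520])
E
python3 ov.py s6 60 45
```

```text
(no output)
```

View pics/s6_ov.png

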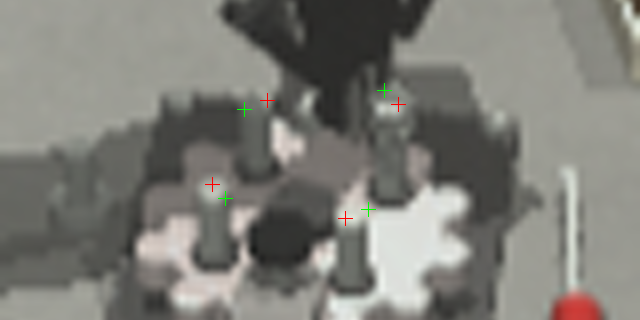

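{"op": "drive_tool", "data": {
  "rows": [
    {"fingers":-1,"delta_pos":[-0.012,0.005,0],"roll":0.033},
    {"fingers":-1,"delta_pos":[-0.023,0.01,0],"roll":0.067},
    {"fingers":-1,"delta_pos":[-0.035,0.014,0],"roll":0.1},
    {"fingers":-1,"delta_pos":[-0.047,0.018,0],"roll":0.133},
    {"fingers":-1,"delta_pos":[-0.059,0.022,0],"roll":0.167},
    {"fingers":-1,"delta_pos":[-0.071,0.026,0],"roll":0.2},
    {"fingers":-1,"delta_pos":[-0.083,0.029,0],"roll":0.233},
    {"fingers":-1,"delta_pos":[-0.096,0.032,0],"roll":0.267}
  ]
}}

```text
time: 16.45
position: [615.5, 154.3, 68.3]
tcp_rot: [0.0, 0.584, 0.811, -0.0]
wrist_force: [0.5, 0.4, 0.8]
finger_gap: -0.2
```

{"op": "drive_tool", "data": {
  "rows": [
    {"fingers":-1,"delta_pos":[-0.012,0.005,0],"roll":0.033},
    {"fingers":-1,"delta_pos":[-0.023,0.01,0],"roll":0.067},
    {"fingers":-1,"delta_pos":[-0.035,0.014,0],"roll":0.1},
    {"fingers":-1,"delta_pos":[-0.047,0.018,0],"roll":0.133},
    {"fingers":-1,"delta_pos":[-0.059,0.022,0],"roll":0.167},
    {"fingers":-1,"delta_pos":[-0.071,0.026,0],"roll":0.2},
    {"fingers":-1,"delta_pos":[-0.083,0.029,0],"roll":0.233},
    {"fingers":-1,"delta_pos":[-0.096,0.032,0],"roll":0.267}
  ]
}}

```text
time: 17.45
position: [620.1, 148.7, 68.3]
tcp_rot: [-0.003, 0.666, 0.746, 0.0]
wrist_force: [-4.3, 8.3, 2.4]
finger_gap: 0.2
```

```bash
python3 look.py 7; python3 ov.py s7 60 75
```

```text
17.45 [620.08 148.73  68.3 ] [-4.32  8.28  2.4 ] 96.49
tcp px [[267.31002172 156.56965657]]
tcp crop [[381.98017376 336.05725259]]
alpha 66.15 radial 42.36 back 22.31 Fback 8.71 Frad -3.36
```

View pics/s7_ov.png

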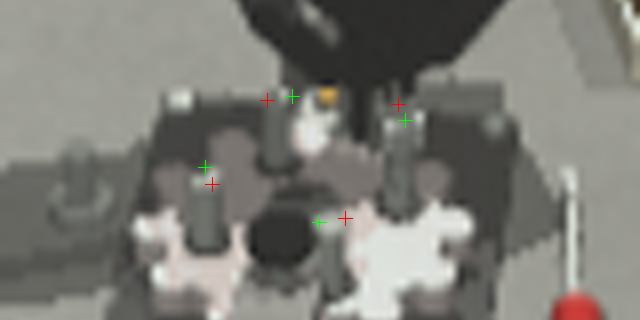

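{"op": "drive_tool", "data": {
  "rows": [
    {"fingers":-1,"delta_pos":[-0.012,0.005,0],"roll":0.033},
    {"fingers":-1,"delta_pos":[-0.023,0.01,0],"roll":0.067},
    {"fingers":-1,"delta_pos":[-0.035,0.014,0],"roll":0.1},
    {"fingers":-1,"delta_pos":[-0.047,0.018,0],"roll":0.133},
    {"fingers":-1,"delta_pos":[-0.059,0.022,0],"roll":0.167},
    {"fingers":-1,"delta_pos":[-0.059,0.022,0],"roll":0.167},
    {"fingers":-1,"delta_pos":[-0.059,0.022,0],"roll":0.167},
    {"fingers":-1,"delta_pos":[-0.059,0.022,0],"roll":0.167}
  ]
}}

```text
time: 18.5
position: [624.4, 140.6, 68.3]
tcp_rot: [0.0, 0.713, 0.701, 0.0]
wrist_force: [0.7, -0.1, 0.8]
finger_gap: 0.2
```

```bash
python3 look.py 8; python3 ov.py s8 75 90
```

```text
18.5 [624.39 140.6   68.34] [ 0.72 -0.07  0.79] 89.05
tcp px [[268.94103789 157.83095853]]
tcp crop [[395.02830311 346.14766827]]
alpha 73.54 radial 43.58 back 19.52 Fback -0.06 Frad 0.72
```

View pics/s8_ov.png

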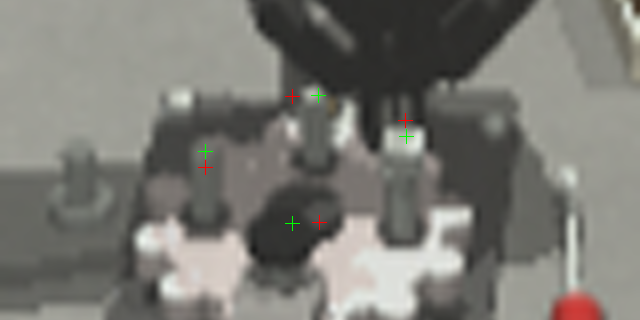

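{"op": "drive_tool", "data": {
  "rows": [
    {"fingers":-1,"delta_pos":[-0.012,0.005,0],"roll":0.033},
    {"fingers":-1,"delta_pos":[-0.023,0.01,0],"roll":0.067},
    {"fingers":-1,"delta_pos":[-0.035,0.014,0],"roll":0.1},
    {"fingers":-1,"delta_pos":[-0.047,0.018,0],"roll":0.133},
    {"fingers":-1,"delta_pos":[-0.059,0.022,0],"roll":0.167},
    {"fingers":-1,"delta_pos":[-0.071,0.026,0],"roll":0.2},
    {"fingers":-1,"delta_pos":[-0.083,0.029,0],"roll":0.233},
    {"fingers":-1,"delta_pos":[-0.096,0.032,0],"roll":0.267}
  ]
}}

```text
time: 19.55
position: [627.4, 131.8, 68.3]
tcp_rot: [-0.001, 0.783, 0.622, 0.001]
wrist_force: [0.4, 4.6, 0.5]
finger_gap: 0.4
```

{"op": "drive_tool", "data": {
  "rows": [
    {"fingers":-1,"delta_pos":[-0.012,0.005,0],"roll":0.033},
    {"fingers":-1,"delta_pos":[-0.023,0.01,0],"roll":0.067},
    {"fingers":-1,"delta_pos":[-0.035,0.014,0],"roll":0.1},
    {"fingers":-1,"delta_pos":[-0.047,0.018,0],"roll":0.133},
    {"fingers":-1,"delta_pos":[-0.059,0.022,0],"roll":0.167},
    {"fingers":-1,"delta_pos":[-0.071,0.026,0],"roll":0.2},
    {"fingers":-1,"delta_pos":[-0.083,0.029,0],"roll":0.233},
    {"fingers":-1,"delta_pos":[-0.083,0.029,0],"roll":0.233}
  ]
}}

```text
time: 20.55
position: [628.0, 124.2, 68.3]
tcp_rot: [-0.002, 0.836, 0.548, 0.001]
wrist_force: [-0.9, 7.0, -0.6]
finger_gap: -0.0
```

```bash
python3 look.py 9; python3 ov.py s9 90 105
```

```text
20.55 [628.03 124.23  68.33] [-0.89  6.97 -0.57] 66.5
tcp px [[270.85998484 160.58902342]]
tcp crop [[410.37987869 368.21218732]]
alpha 96.09 radial 42.62 back 21.18 Fback 6.04 Frad -3.59
```

View pics/s9_ov.png

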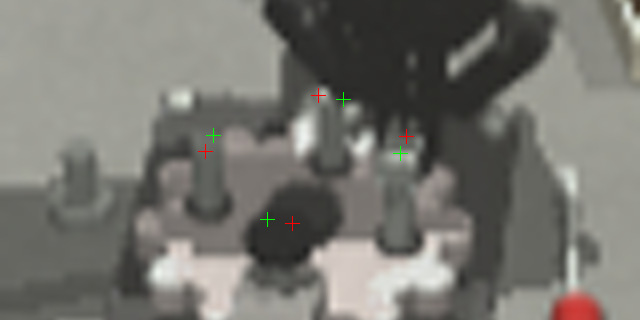

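{"op": "drive_tool", "data": {
  "rows": [
    {"fingers":-1,"delta_pos":[-0.012,0.005,0],"roll":0.033},
    {"fingers":-1,"delta_pos":[-0.023,0.01,0],"roll":0.067},
    {"fingers":-1,"delta_pos":[-0.035,0.014,0],"roll":0.1},
    {"fingers":-1,"delta_pos":[-0.047,0.018,0],"roll":0.133},
    {"fingers":-1,"delta_pos":[-0.059,0.022,0],"roll":0.167},
    {"fingers":-1,"delta_pos":[-0.059,0.022,0],"roll":0.167},
    {"fingers":-1,"delta_pos":[-0.059,0.022,0],"roll":0.167},
    {"fingers":-1,"delta_pos":[-0.059,0.022,0],"roll":0.167}
  ]
}}

```text
time: 21.6
position: [628.0, 115.9, 68.3]
tcp_rot: [0.0, 0.87, 0.493, -0.0]
wrist_force: [0.7, -0.9, -0.3]
finger_gap: -0.3
```

```bash
python3 look.py 10; python3 ov.py s10 105 120
```

```text
21.6 [628.05 115.94  68.3 ] [ 0.71 -0.93 -0.31] 59.04
tcp px [[271.33252947 162.06763032]]
tcp crop [[414.16023578 380.04104255]]
alpha 103.56 radial 43.78 back 19.44 Fback -0.43 Frad 1.09
```

View pics/s10_ov.png

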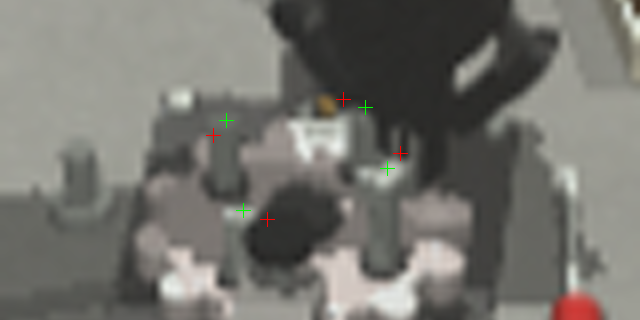

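{"op": "drive_tool", "data": {
  "rows": [
    {"fingers":-1,"delta_pos":[0.03,0,0],"roll":0},
    {"fingers":-1,"delta_pos":[0.06,0,0],"roll":0},
    {"fingers":-1,"delta_pos":[0.06,0,-0.08],"roll":0},
    {"fingers":-1,"delta_pos":[0.06,0,-0.2],"roll":0},
    {"fingers":-1,"delta_pos":[0.06,0,-0.35],"roll":0},
    {"fingers":-1,"delta_pos":[0.06,0,-0.5],"roll":0},
    {"fingers":-1,"delta_pos":[0.06,0,-0.65],"roll":0},
    {"fingers":-1,"delta_pos":[0.06,0,-0.75],"roll":0}
  ]
}}

```text
time: 22.65
position: [631.6, 121.1, 145.0]
tcp_rot: [0.0, 0.87, 0.493, 0.001]
wrist_force: [-0.2, 0.1, -0.8]
finger_gap: 0.1
```

```bash
python3 look.py 11; python3 ov.py s11 105 120; python3 - <<'E'
from h import *
o=observe(); print(phi()[0],shares(np.array([559.4,55,130])-o['position'],phi()[0]))
E
```

```text
22.65 [631.6  121.14 145.04] [-0.16  0.14 -0.78] 59.03
tcp px [[272.26096756 143.71215573]]
tcp crop [[421.5877405  233.19724584]]
alpha 103.56 radial 44.16 back 25.72 Fback 0.04 Frad -0.21
59.03714319167326 [-0.94263205 -0.2838331   0.1626501 ]
```

View pics/s11_ov.png

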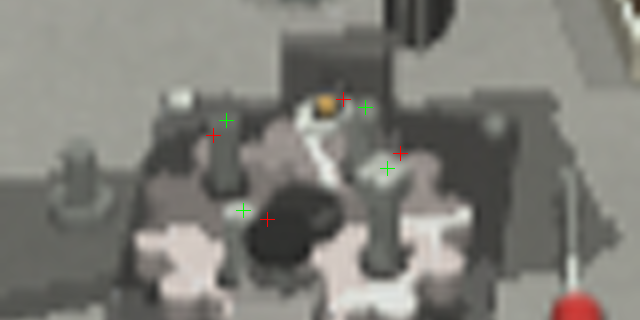

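{"op": "drive_tool", "data": {
  "rows": [
    {"fingers":-1,"delta_pos":[-0.12,-0.04,0],"roll":0},
    {"fingers":-1,"delta_pos":[-0.28,-0.08,0],"roll":0},
    {"fingers":-1,"delta_pos":[-0.46,-0.14,0.03],"roll":0},
    {"fingers":-1,"delta_pos":[-0.64,-0.19,0.07],"roll":0},
    {"fingers":-1,"delta_pos":[-0.8,-0.24,0.1],"roll":0},
    {"fingers":-1,"delta_pos":[-0.9,-0.27,0.14],"roll":0},
    {"fingers":-1,"delta_pos":[-0.94,-0.28,0.16],"roll":0},
    {"fingers":-1,"delta_pos":[-0.94,-0.28,0.16],"roll":0}
  ]
}}

```text
time: 23.7
position: [558.7, 54.9, 127.1]
tcp_rot: [-0.0, 0.87, 0.493, -0.0]
wrist_force: [0.0, 0.7, 0.3]
finger_gap: 0.3
```

```bash
python3 look.py 12; python3 - <<'E'
from h import *
print(((proj("side",[559.4,55,102])[0]-[220,115]+.5)*8-.5))
E
```

```text
23.7 [558.65  54.88 127.14] [0.01 0.75 0.28] 59.02
tcp px [[254.67698331 162.50143906]]
tcp crop [[280.91586646 383.51151245]]
alpha 103.56 radial 15.7 back -68.62 Fback 0.65 Frad -0.38
[283.48173408 429.2444532 ]
```

View pics/s12.png

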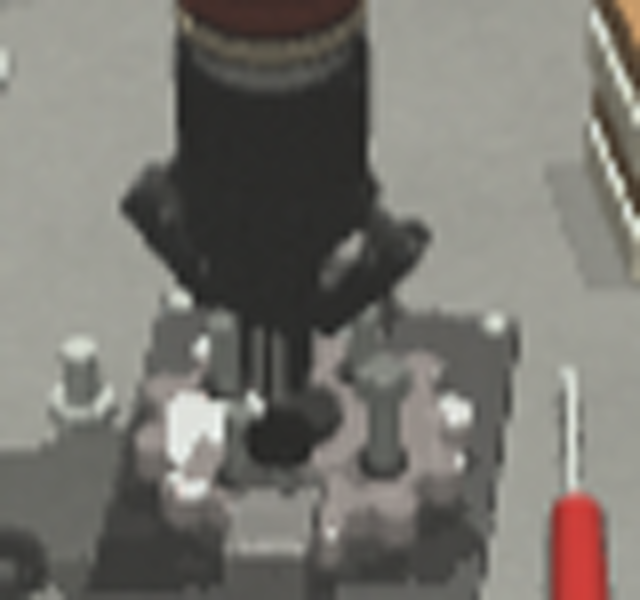

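{"op": "drive_tool", "data": {
  "rows": [
    {"fingers":-1,"delta_pos":[0,0,0.05],"roll":0},
    {"fingers":-1,"delta_pos":[0,0,0.11],"roll":0},
    {"fingers":-1,"delta_pos":[0,0,0.16],"roll":0},
    {"fingers":-1,"delta_pos":[0,0,0.19],"roll":0},
    {"fingers":-1,"delta_pos":[0,0,0.21],"roll":0},
    {"fingers":-1,"delta_pos":[0,0,0.22],"roll":0},
    {"fingers":-1,"delta_pos":[0,0,0.23],"roll":0},
    {"fingers":-1,"delta_pos":[0,0,0.24],"roll":0}
  ]
}}

```text
time: 24.75
position: [558.8, 54.9, 103.4]
tcp_rot: [0.0, 0.87, 0.493, 0.0]
wrist_force: [0.5, -0.1, 0.1]
finger_gap: -0.4
```

{"op": "drive_tool", "data": {
  "rows": [
    {"fingers":-1,"delta_pos":[0,0,0.006],"roll":0},
    {"fingers":-1,"delta_pos":[0,0,0.012],"roll":0},
    {"fingers":-1,"delta_pos":[0,0,0.018],"roll":0},
    {"fingers":-1,"delta_pos":[0,0,0.024],"roll":0},
    {"fingers":-1,"delta_pos":[0,0,0.03],"roll":0},
    {"fingers":-1,"delta_pos":[0,0,0.036],"roll":0},
    {"fingers":-1,"delta_pos":[0,0,0.042],"roll":0},
    {"fingers":-1,"delta_pos":[0,0,0.05],"roll":0}
  ]
}}

```text
time: 25.75
position: [558.9, 54.9, 99.3]
tcp_rot: [0.0, 0.87, 0.493, 0.0]
wrist_force: [-3.0, 0.1, 5.6]
finger_gap: -0.1
```

{"op": "drive_tool", "data": {
  "rows": [
    {"fingers":-1,"delta_pos":[0,0,0.006],"roll":0},
    {"fingers":-1,"delta_pos":[0,0,0.012],"roll":0},
    {"fingers":-1,"delta_pos":[0,0,0.018],"roll":0},
    {"fingers":-1,"delta_pos":[0,0,0.024],"roll":0},
    {"fingers":-1,"delta_pos":[0,0,0.03],"roll":0},
    {"fingers":-1,"delta_pos":[0,0,0.036],"roll":0},
    {"fingers":-1,"delta_pos":[0,0,0.042],"roll":0},
    {"fingers":-1,"delta_pos":[0,0,0.05],"roll":0}
  ]
}}

```text
time: 26.75
position: [558.9, 54.9, 94.3]
tcp_rot: [0.0, 0.87, 0.493, 0.0]
wrist_force: [-3.6, -0.9, 5.6]
finger_gap: -0.2
```

{"op": "drive_tool", "data": {
  "rows": [
    {"fingers":-1,"delta_pos":[0,0,0.006],"roll":0},
    {"fingers":-1,"delta_pos":[0,0,0.012],"roll":0},
    {"fingers":-1,"delta_pos":[0,0,0.018],"roll":0},
    {"fingers":-1,"delta_pos":[0,0,0.024],"roll":0},
    {"fingers":-1,"delta_pos":[0,0,0.03],"roll":0},
    {"fingers":-1,"delta_pos":[0,0,0.036],"roll":0},
    {"fingers":-1,"delta_pos":[0,0,0.042],"roll":0},
    {"fingers":-1,"delta_pos":[0,0,0.045],"roll":0}
  ]
}}

```text
time: 27.75
position: [558.9, 54.9, 89.7]
tcp_rot: [0.0, 0.87, 0.493, 0.0]
wrist_force: [-2.6, 0.2, 5.3]
finger_gap: 0.1
```

{"op": "drive_tool", "data": {
  "rows": [
    {"fingers":-1,"delta_pos":[0,0,0.003],"roll":0},
    {"fingers":-1,"delta_pos":[0,0,0.006],"roll":0},
    {"fingers":-1,"delta_pos":[0,0,0.009],"roll":0},
    {"fingers":-1,"delta_pos":[0,0,0.012],"roll":0},
    {"fingers":-1,"delta_pos":[0,0,0.014],"roll":0},
    {"fingers":-1,"delta_pos":[0,0,0.016],"roll":0},
    {"fingers":-1,"delta_pos":[0,0,0.018],"roll":0},
    {"fingers":-1,"delta_pos":[0,0,0.02],"roll":0}
  ]
}}

```text
time: 28.75
position: [559.0, 54.9, 88.0]
tcp_rot: [0.0, 0.87, 0.493, -0.0]
wrist_force: [-3.8, -0.7, 8.1]
finger_gap: 0.0
```

{"op": "drive_tool", "data": {
  "rows": [
    {"fingers":-1,"delta_pos":[0,0,0.002],"roll":0},
    {"fingers":-1,"delta_pos":[0,0,0.004],"roll":0},
    {"fingers":-1,"delta_pos":[0,0,0.006],"roll":0},
    {"fingers":-1,"delta_pos":[0,0,0.006],"roll":0},
    {"fingers":-1,"delta_pos":[0,0,0.006],"roll":0},
    {"fingers":-1,"delta_pos":[0,0,0.006],"roll":0},
    {"fingers":-1,"delta_pos":[0,0,0.006],"roll":0},
    {"fingers":-1,"delta_pos":[0,0,0.006],"roll":0}
  ]
}}

```text
time: 29.75
position: [559.0, 54.9, 88.0]
tcp_rot: [0.0, 0.87, 0.493, -0.0]
wrist_force: [-5.0, 0.5, 10.1]
finger_gap: -0.1
```

{"op": "drive_tool", "data": {
  "rows": [
    {"fingers":-1,"delta_pos":[0,0,0.003],"roll":0},
    {"fingers":-1,"delta_pos":[0,0,0.006],"roll":0},
    {"fingers":-1,"delta_pos":[0,0,0.009],"roll":0},
    {"fingers":-1,"delta_pos":[0,0,0.012],"roll":0},
    {"fingers":-1,"delta_pos":[0,0,0.012],"roll":0},
    {"fingers":-1,"delta_pos":[0,0,0.012],"roll":0},
    {"fingers":-1,"delta_pos":[0,0,0.012],"roll":0},
    {"fingers":-1,"delta_pos":[0,0,0.012],"roll":0}
  ]
}}

```text
time: 30.75
position: [559.2, 54.9, 87.9]
tcp_rot: [0.0, 0.87, 0.493, -0.0]
wrist_force: [-7.8, -0.4, 14.6]
finger_gap: 0.0
```

{"op": "drive_tool", "data": {
  "rows": [
    {"fingers":-1,"delta_pos":[0,0,0.002],"roll":0},
    {"fingers":-1,"delta_pos":[0,0,0.004],"roll":0},
    {"fingers":-1,"delta_pos":[0,0,0.006],"roll":0},
    {"fingers":-1,"delta_pos":[0,0,0.006],"roll":0},
    {"fingers":-1,"delta_pos":[0,0,0.006],"roll":0},
    {"fingers":-1,"delta_pos":[0,0,0.006],"roll":0},
    {"fingers":-1,"delta_pos":[0,0,0.006],"roll":0},
    {"fingers":-1,"delta_pos":[0,0,0.006],"roll":0}
  ]
}}

```text
time: 31.75
position: [559.2, 54.9, 87.9]
tcp_rot: [0.0, 0.87, 0.493, -0.0]
wrist_force: [-10.6, -0.0, 16.9]
finger_gap: -0.1
```

{"op": "drive_tool", "data": {
  "rows": [
    {"fingers":-1,"delta_pos":[0,0,-0.015],"roll":0},
    {"fingers":-1,"delta_pos":[0,0,-0.03],"roll":0},
    {"fingers":-1,"delta_pos":[0,0,-0.06],"roll":0},
    {"fingers":-1,"delta_pos":[0,0,-0.15],"roll":0},
    {"fingers":-1,"delta_pos":[0,0,-0.3],"roll":0},
    {"fingers":-1,"delta_pos":[0,0,-0.5],"roll":0},
    {"fingers":-1,"delta_pos":[0,0,-0.7],"roll":0},
    {"fingers":-1,"delta_pos":[0,0,-0.85],"roll":0}
  ]
}}

```text
time: 32.75
position: [559.5, 54.9, 171.9]
tcp_rot: [0.001, 0.87, 0.493, 0.001]
wrist_force: [0.6, -0.8, -0.8]
finger_gap: 0.2
```

{"op": "drive_tool", "data": {
  "rows": [
    {"fingers":-1,"delta_pos":[0.02,-0.1,-0.1],"roll":0},
    {"fingers":-1,"delta_pos":[0.05,-0.2,-0.2],"roll":0},
    {"fingers":-1,"delta_pos":[0.05,-0.35,-0.3],"roll":0},
    {"fingers":-1,"delta_pos":[0.05,-0.5,-0.4],"roll":0},
    {"fingers":-1,"delta_pos":[0.05,-0.6,-0.5],"roll":0},
    {"fingers":-1,"delta_pos":[0.05,-0.7,-0.6],"roll":0},
    {"fingers":-1,"delta_pos":[0.05,-0.7,-0.6],"roll":0},
    {"fingers":-1,"delta_pos":[0.05,-0.7,-0.6],"roll":0}
  ]
}}

```text
time: 33.75
position: [501.3, 95.1, 229.2]
tcp_rot: [0.0, 0.87, 0.493, -0.0]
wrist_force: [0.7, 0.3, -0.1]
finger_gap: 0.1
```

```bash
python3 look.py 13; python3 ov.py s13 120; python3 - <<'E'
from h import *
for z in (102,88): print(z,((proj("side",[559.4,55,z])[0]-[220,115]+.5)*8-.5))
a=cv2.cvtColor(read_camera("side"),cv2.COLOR_RGB2BGR);cv2.imwrite("pics/full13.png",a)
E
```

```text
33.75 [501.29  95.14 229.22] [ 0.7   0.25 -0.15] 59.03
tcp px [[234.51915984 132.44156026]]
tcp crop [[119.65327872 143.03248207]]
alpha 103.58 radial -54.18 back -63.63 Fback 0.58 Frad 0.47
102 [283.48173408 429.2444532 ]
88 [283.94258152 454.50858232]
```

View pics/s13_ov.png

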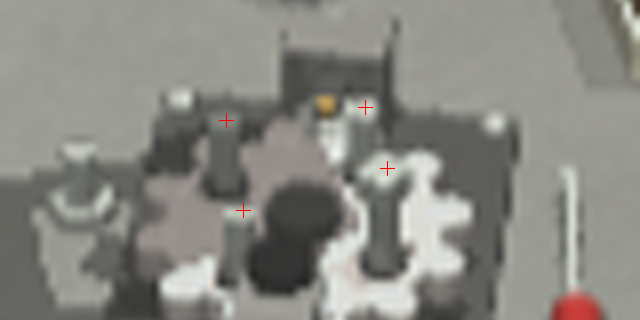

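View pics/full13.png

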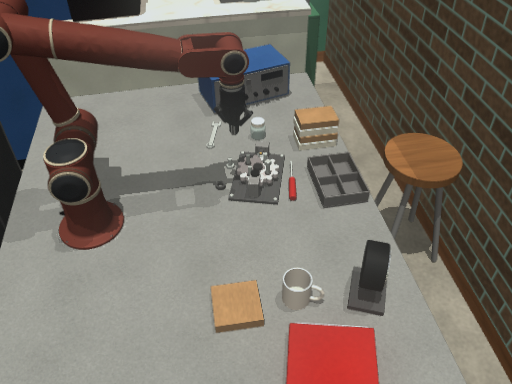

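```bash
python3 -c "
from rig import *
print(finish_job())"
```

```text
the job is handed in; nothing more can be done
None
```

The turret is set four clicks past the roller, the lock bolt is home, and I handed the job in at about 34 s of the 72 s allowed. No verdict was reported.

- **Turret:** I pushed the tall post clockwise with closed fingers, one click at a time. After each of the four snaps the wrist force fell to about zero. In the side picture the posts match a turret angle of about 120° (2.09 rad) after clicking, and again after bolting. That reading is good to a few degrees, so it confirms the right click but not the 0.08 rad limit.
- **Lock bolt:** I backed off and lifted clear, then pressed the cap from 102 mm down to its stop, where the fingertips read 87.9–88.0 mm. The last push held a steady 17 N downward for about 0.6 s. After retreat, the picture shows the cap at its home height.
- **Forces:** the highest wrist reading was about 20 N on the bolt, 17 N down plus about 10.6 N sideways from the arm flexing. Readings at the posts were about 14 N at most. I only read the force at the end of each move, so short peaks in between were not seen.
- **Bystanders:** they look unmoved in the last side picture. I compared them by eye and did not measure them.

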